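# Bolt a food carrier's lid for the van, catch held down

### The arm

A 7-joint arm with a two-finger parallel gripper is mounted at the origin on the work surface. World frame = base frame: x ahead of the robot, y to its left, z up, the work surface at z = 0. Lengths are in m, angles in rad, forces in N, time in s.
With the tool pointing down it reaches from about 0.4 to 0.85 m from the base axis. Payload 4.5 kg.
Tool frame: the origin (TCP) lies on the centre line of the jaws, within the pads' length; the fingertips stand 14 mm ahead of it and the grasp point (between the pads) lies 5 mm behind it (nose_length is the distance from the TCP to the fingertips, in m); x points along the fingers, y is the direction in which the jaws open and shut, and the axes are right-handed (so a half turn about x gives the same grasp; the last joint's range is limited). The gripper opens to 88 mm and grips with 3 to 60 N. Pads are 18 mm wide; open, the fingers measure 123 mm over their backs; the gripper's body (75 mm by 187 mm) begins 45 mm behind the grasp point.
Start: joints at [-1.072, 0.689, -0.195, 1.565, 0.157, 0.902, -0.215], TCP at [0.28, 0.559, 0.253] pointing down, gripper open.
Joint ranges: [-3.01, 3.01], [-0.46, 2.08], [-1.47, 1.51], [0.13, 2.56], [-1, 4.14], [0.04, 2.09], [-2.66, 2.66]. Speed limits (rad/s): [2.57, 2.57, 3.14, 3.14, 3.14, 3.14, 3.14].

### API

Orientations are given as a unit quaternion [x, y, z, w].
In Python, from plant import get_state, snapshot, camera_params, finish_job, boxes_of, silhouettes, spot_point, nose_length gives the robot as it stands.
- The arm moves only by the tool apply_moves, never from a script. Its arguments are lists of equal length, an entry for each row: "delta_pos": the shift along the tool's x, y, z in cm, a list of three; "yaw": the turn about the tool's x in rad; "gripper": the opening in per cent of the stroke, from 0 (shut) to 100 (fully open). A call has 1 to 10 rows; each row is the pose to reach, as a shift and turn from the pose measured when the call began, along the tool's axes at that moment; what a row does not reach only later rows make up. A row lasts 1/12 s, in which the tool goes at most 41.7 mm and 7.16 degrees, less where a joint would pass 70% of its speed; a pose out of reach is approached as far as the arm can. A call with a gripper value outside its range is refused whole. The fingers move at their own pace and stop on an object; "force" is the grip in N (left out, the last holds). Time passes only in rows, so rows that repeat a pose let the fingers close. It gives the time, the measured TCP pose, the force and the opening at its end, in the units of the state.
- get_state(): the state, without advancing time (a new reading comes with each control period).
- snapshot(name): name is "scene" or "top" or "wrist"; returns the picture (384x512x3 uint8, red, green, blue); there is no depth.
- camera_params(name): a dict with "fovy" (degrees; the focal length in pixels is half the picture's height over the tangent of half this angle, whatever the lens; pixels are square), "cx", "cy" (the principal point, pixels), "dist" ([k1, k2, p1, p2, k3] as OpenCV has them; the pictures are not rectified), "position" and "orientation" of the camera in the world. Camera axes: x right, y down, z forward; pixel columns grow to the right and rows downward; lengths in m; the calibration is good to about 2 mm. A picture is of the moment at which its call begins: read the wrist's pose just before it. camera_params takes no time and is no camera call; for the wrist camera it gives the pose at the moment of the call.
- finish_job(): hands the job in, once; it reports no verdict.
Trained networks look in the newest picture that a camera, given by its name, has taken for a name from the list of things; names that differ only in an ending like _2 or _b are one class to them, and where a whole thing is asked for, a point or a joint stands for the part that bears it (a point fixed in the world has none). Each returns a list of dicts, best first, with "score" (0 to 1); they miss things now and then, are a little off and sometimes report something else, mostly with a low value. They report only what shows in the picture. A call takes as long as a camera call.
- boxes_of(thing, camera): "bbox" ([left, top, width, height] in pixels, round what is visible of it).
- silhouettes(thing, camera): "mask" (384x512 bool, what is visible of it) and "bbox" ([left, top, width, height] in pixels, round what is visible of it).
- spot_point(thing, camera): "pixel" ([column, row] in pixels: a listed point, or the origin of a listed thing).
The state is a dict: "clock": time; "q": joint angles; "qd": joint speeds; "joint_torque": joint torques, N m; "tool_pos": TCP position; "eef_rot": TCP orientation; "contact_force": force on the tool from outside, world axes, zero at the start; "moment": the same for the moment, N m; "opening": opening from 0.0 (shut) to 1.0 (fully open).
Only numpy, scipy, OpenCV 4.12 (cv2) and the standard library are available. Lean on these libraries where they do the work, as an engineer would, in place of code of your own. Each camera call takes 0.05 s, during which the arm holds its last target.

### The job

Two food carriers stand on the table; the lid of one is already bolted, the bolt of the other is still drawn back. On that one, press the spring catch beside the bolt down with one fingertip and, keeping it down, push the bolt's tab with the other fingertip until the bolt is fully home in its keeper, then let go so that the catch springs back up and locks it. Do not lift the lids or pick anything up, and leave the bolted carrier and everything else as they are.

Things in the scene. Friction and masses are not known exactly. Their poses are not given: they have to be found in the camera images.
- carrier_a: Insulated grey moulded food carrier with the bolt still drawn, fixed: 400 mm long (x), 240 wide (y), lid top 200 mm above the table. Origin: middle of its underside. Its -x end roughly faces the robot and bears the keeper; the lid hinges at the +x end. On the lid's front half a flat steel bolt (20 mm wide, top 20 mm above the lid) slides to -x into the keeper; the catch plate is on its +y side.
- a_keeper (a point): Middle of the opening of carrier_a's keeper, a steel strap standing up from the carrier's front wall just beyond the lid's edge; the opening is 30 mm wide and 14 mm high, the strap's top 31 mm above the lid.
- a_tab (a point): Middle of the top edge of the upright tab on carrier_a's bolt; moves with it. The tab is a plate 28 mm wide (carrier y), 5 mm thick (carrier x), its top 53 mm above the lid, 33 mm above the bolt. Pushing its rear (+x) face towards carrier -x slides the bolt home. A strap guide 23 mm above the lid spans the bolt behind it, front edge 26 mm to +x of the drawn tab's middle.
- a_plate (a point): Middle of the top of the ribbed press plate of carrier_a's spring catch; moves with it. Plate 78 mm long (carrier x), 31 wide (carrier y). Its top is 38 mm above the lid when up, 28 when fully down: still 2 mm above its well's walls and 8 above the bolt. Its middle is 62 mm to carrier +y of the tab's, 2 mm to -x of the drawn tab's. A fingertip may stand on it or slide along it.
- a_bolt (a joint): Slide of carrier_a's bolt, m: 0 drawn back, 0.030 fully home (hard stop), growing towards carrier -x. Takes about 3 N and stays where it is left. The catch's tongue lies in one notch of its edge when drawn, in a second when home, with about 1.5 mm of play.
- a_catch (a joint): Travel of carrier_a's spring catch, m: 0 up, 0.010 fully down. The spring pushes back with 5 N when up and 9 N when down. Its tongue blocks the bolt until it is more than 6 mm down; let go with the bolt home it springs up and locks, let go with the bolt part-way it rides under the bolt.
- a_lid_edge (a point): Middle of the top front edge of carrier_a's lid, on the lid: 200 mm above the table while the lid is shut, higher if it is lifted. It stays shut throughout.
- carrier_b: A second carrier with the same lid, lock and sizes, fixed, whose bolt is already home: to be left as it is. Either carrier may be the left or the right one. Origin and axes as carrier_a.
- b_bolt (a joint): Slide of carrier_b's bolt, as a_bolt; it begins home at about 0.030.
- b_catch (a joint): Travel of carrier_b's spring catch, as a_catch; it begins up.
- b_lid_edge (a point): Middle of the top front edge of carrier_b's lid, on the lid: 200 mm above the table while the lid is shut, higher if it is lifted. It stays shut throughout.
- thermometer: a white stick probe thermometer lying on the rear half of carrier_a's lid, 180 mm long, grip 20 mm thick; origin on its underside, 65 mm from its blunt end. A bystander.
- dish_lid: a white gratin dish, 116 mm across (140 over its lugs), 45 mm high, standing on the rear half of carrier_b's lid; origin at the middle of its underside. A bystander.
- sanitiser: a white plastic bottle, 60 mm across, 190 mm high, standing on the table between the two carriers; origin at the middle of its underside. A bystander.
- ladle: a steel ladle lying on the table in front of the carriers, bowl 82 mm across and 36 mm high, handle reaching 275 mm from the bowl's middle; origin under the middle of its bowl, x along the handle. A bystander.
- timer: a flat white kitchen timer, 65 x 70 x 18 mm, on the table before the left carrier; origin at the middle of its underside. A bystander.
- seasoning_jar: a small jar, 56 mm across, 85 mm high, on the table between the two carriers, nearer the robot than the bottle; origin at the middle of its underside. A bystander.

How it is judged:
On the way, in this order (a step that is already met when the one before it is completed fails the run):
1. the catch of the drawn bolt is held down, the bolt still drawn back (value of joint a_catch above 0.0065 m and value of joint a_bolt below 0.006 m), for 0.1 s.
2. the bolt has been slid home with the catch still held down (value of joint a_bolt above 0.028 m and value of joint a_catch above 0.0055 m), for 0.1 s.
At the end, for the whole second after the job is handed in: carrier_a's bolt is home (at least 28 of its 30 mm) and its catch has sprung up (within 2 mm); carrier_b's bolt is still home with its catch up, and both lids are shut (front edges within 6 mm) (value of joint a_bolt above 0.028 m and value of joint each of a_catch, b_catch below 0.002 m and value of joint b_bolt above 0.027 m and height (world z) of each of a_lid_edge, b_lid_edge below 0.206 m); the robot touches nothing.
It fails at once if a lid was lifted (height (world z) of any of a_lid_edge, b_lid_edge above 0.212 m).
It fails at once if the lock of the carrier that was already bolted was worked (value of joint b_bolt below 0.025 m or value of joint b_catch above 0.004 m).
It fails at once if a bystander was moved by more than 25 mm or picked up (distance of any of thermometer, dish_lid, sanitiser, ladle, timer, seasoning_jar from where it was at the start of the episode above 0.025 m).
It also fails if it takes over 38 s, if anything falls off the work surface, if the arm or the gripper's body presses on something with over 40 N, if the wrist force passes 120 N, or if a joint passes its speed limit or range.

## Working session

There is one attempt and no reset: what is moved stays moved. The work goes in short steps, Python scripts to look and compute and a tool call to move; the robot and the scene stay as the last step left them, time stands still between calls to the robot, and variables do not carry over. Pictures are saved under pics/ and viewed, and the job is handed in when it is done.

Besides the shell and the picture viewer there is one more tool, called after "Request:" as name([rows], argument=value, ...), one row to a line, values as JSON. apply_moves: Moves the arm, as the interface text tells. Its arguments: {"type":"object","properties":{"delta_pos":{"type":"array"},"yaw":{"type":"array"},"gripper":{"type":"array"},"force":{"type":"number"}},"required":["delta_pos","yaw","gripper"]}

```bash
mkdir -p pics; ls; python3 - <<'E'
from plant import *
import cv2
print(get_state(), nose_length if not callable(nose_length) else nose_length())
for n in ["scene","top"]:
    im=snapshot(n); cv2.imwrite(f"pics/{n}1.png",im[:,:,::-1]); print(camera_params(n))
    for t in ["a_tab","a_plate","a_keeper","a_lid_edge","carrier_a"]:
        print(n,t,[(r["score"],r["pixel"]) for r in spot_point(t,n)])
print(get_state()["clock"])
E
```

```text
pics
{'clock': 0.0, 'q': array([-1.07221472,  0.68996595, -0.19451367,  1.56632823,  0.15729734,
        0.90248066, -0.21510674]), 'qd': array([ 2.73253225e-04,  3.58408191e-04,  8.98960145e-04,  1.36927757e-05,
        5.42298378e-04, -3.12786984e-05, -3.59812871e-04]), 'joint_torque': array([-2.69878374e-04, -5.27564979e+01, -1.26706615e+00, -1.53421909e+01,
       -5.26655337e-02,  6.76082738e-03,  1.59438055e-04]), 'tool_pos': array([0.27991738, 0.55814843, 0.25192545]), 'eef_rot': array([ 0.16219952,  0.68820624, -0.16344961,  0.6880027 ]), 'contact_force': array([ 0.00589502,  0.07434714, -0.31382605]), 'moment': array([-0.01297468,  0.07464717, -0.08084161]), 'opening': 1.003790846662671} 0.014
{'fovy': 50.08032906073151, 'cx': 242.81002107880963, 'cy': 198.09045546627746, 'dist': array([0.04393858, 0.        , 0.        , 0.        , 0.        ]), 'position': array([ 0.85199476, -0.42388961,  1.04680784]), 'orientation': array([ 0.90916683,  0.32345749, -0.08718767, -0.24736458])}
scene a_tab [(0.67, [161.5, 267.5])]
scene a_plate [(0.74, [130.6, 240.5]), (0.64, [179.7, 245.0])]
scene a_keeper [(0.92, [119.4, 242.9])]
scene a_lid_edge [(0.65, [133.5, 239.5])]
scene carrier_a [(0.76, [336.0, 183.9])]
{'fovy': 53.40881143046802, 'cx': 258.08938522911075, 'cy': 196.26111587539435, 'dist': array([-0.03978476,  0.        ,  0.        ,  0.        ,  0.        ]), 'position': array([ 0.45800896, -0.01848515,  1.22238366]), 'orientation': array([ 0.71131892, -0.70206483,  0.0211594 , -0.02612744])}
top a_tab [(0.81, [365.2, 190.4])]
top a_plate [(0.89, [342.7, 196.4])]
top a_keeper [(0.81, [367.0, 243.1])]
top a_lid_edge []
top carrier_a []
0.6
```

View pics/scene1.png

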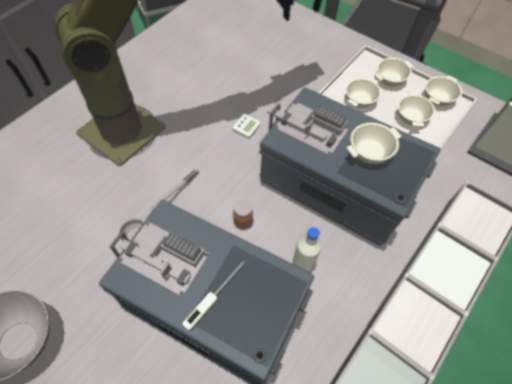

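View pics/top1.png

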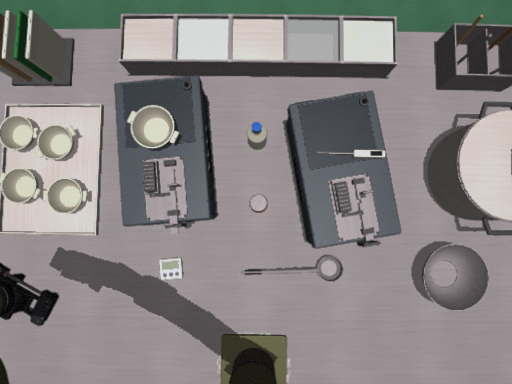

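```bash
cat > h.py <<'E'
import numpy as np, cv2
from scipy.spatial.transform import Rotation as R
def K(c):
    f=192/np.tan(np.radians(c["fovy"])/2); return np.array([[f,0,c["cx"]],[0,f,c["cy"]],[0,0,1.]])
def atz(c,px,z):
    u=cv2.undistortPoints(np.array([[px]],float),K(c),c["dist"])[0,0]
    d=R.from_quat(c["orientation"]).as_matrix()@np.array([u[0],u[1],1]); p=np.array(c["position"])
    return p+d*(z-p[2])/d[2]
def proj(c,P):
    Rm=R.from_quat(c["orientation"]).as_matrix(); Pc=(np.atleast_2d(P)-c["position"])@Rm
    return cv2.projectPoints(Pc,np.zeros(3),np.zeros(3),K(c),c["dist"])[0][:,0]
E
python3 - <<'E'
from plant import *
from h import *
c=camera_params("top")
for n,p,z in [("tab",(365.2,190.4),.253),("plate",(342.7,196.4),.238),("keeper",(367,243.1),.215)]: print(n,atz(c,p,z))
c2=camera_params("scene")
for n,p,z in [("tab",(161.5,267.5),.253),("plate",(179.7,245),.238),("keeper",(119.4,242.9),.215)]: print(n,atz(c2,p,z))
im=cv2.imread("pics/top1.png")[80:260,275:415]
cv2.imwrite("pics/topc.png",cv2.resize(im,None,fx=4,fy=3.3*4/3.3*0.82 if 0 else 3.3,interpolation=3) if 0 else cv2.resize(im,None,fx=3.3,fy=3.3,interpolation=3))
im=cv2.imread("pics/scene1.png")[190:384,90:320]
cv2.imwrite("pics/scenec.png",cv2.resize(im,None,fx=3,fy=3,interpolation=3))
E
```

```text
tab [ 0.54140472 -0.28431754  0.253     ]
plate [ 0.52636048 -0.22993529  0.238     ]
keeper [ 0.40572704 -0.29889889  0.215     ]
tab [ 0.53397854 -0.29298791  0.253     ]
plate [ 0.52212689 -0.2301597   0.238     ]
keeper [ 0.40677896 -0.30414955  0.215     ]
```

View pics/topc.png

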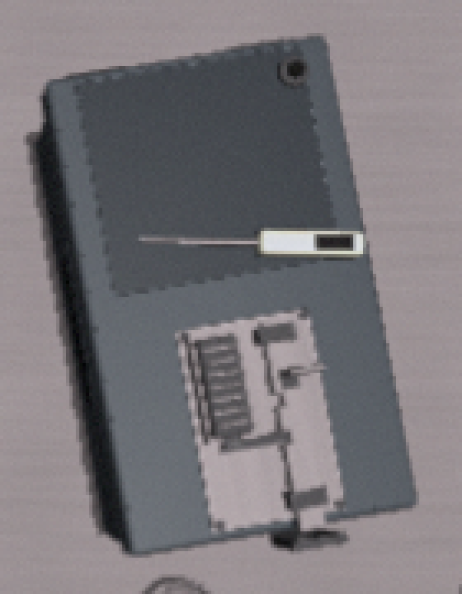

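View pics/scenec.png

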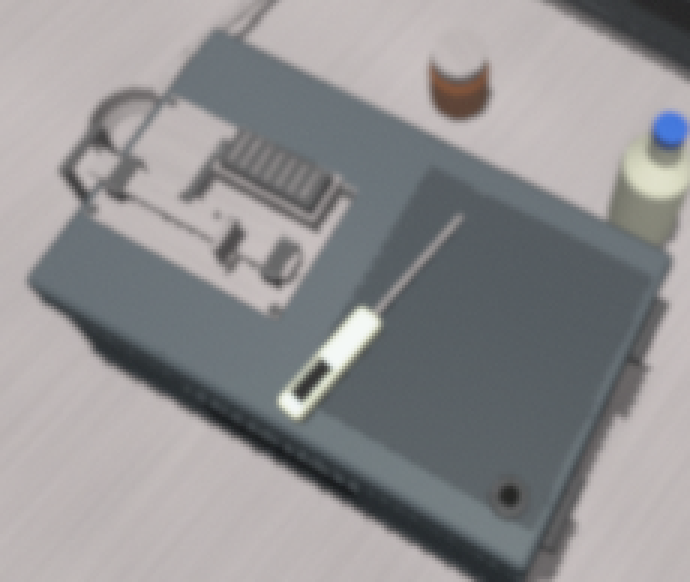

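```bash
python3 - <<'E'
from plant import *
from h import *
c=camera_params("top"); c2=camera_params("scene")
f=lambda x,y:(275+(x+.5)/3.3-.5,80+(y+.5)/3.3-.5)
L=[atz(c,f(*p),.2) for p in [(125,552),(413,505),(325,37),(48,85)]]
for p in L: print(p)
g=lambda a,b:np.degrees(np.arctan2(*(b-a)[[1,0]]))
print(np.linalg.norm(L[0]-L[1]),np.linalg.norm(L[1]-L[2]),"yaws",g(L[0],L[1])+90,g(L[1],L[2]),g(L[0],L[3]),g(L[3],L[2])+90)
cen=sum(L)/4; print(cen)
for p in [(285,375),(327,367)]: print("tab end",atz(c,f(*p),.253))
for p in [(192,337),(233,335),(243,432),(210,440)]: print("plate c",atz(c,f(*p),.238))
# pose model fit: print projected model
from scipy.optimize import least_squares
s=lambda x,y:(90+(x+.5)/3-.5,190+(y+.5)/3-.5)
print("scene lid corners",[atz(c2,s(*p),.2)[:2] for p in [(215,30),(30,280),(668,258)]])
print("scene tab", atz(c2,s(228,225),.253), "ends",atz(c2,s(215,215),.253),atz(c2,s(240,228),.253))
E
```

```text
[ 0.39312824 -0.15758571  0.2       ]
[ 0.43362638 -0.39147164  0.2       ]
[ 0.82084552 -0.32318251  0.2       ]
[ 0.77644904 -0.09256401  0.2       ]
0.23736623537677146 0.39319469316855143 yaws 9.823553610123682 10.001714369132785 9.627293152678998 10.896731365323006
[ 0.6060123  -0.24120097  0.2       ]
tab end [ 0.53387533 -0.27355868  0.253     ]
tab end [ 0.54050502 -0.30621587  0.253     ]
plate c [ 0.56403722 -0.20437227  0.238     ]
plate c [ 0.56604535 -0.23665865  0.238     ]
plate c [ 0.4899225  -0.24434745  0.238     ]
plate c [ 0.48334983 -0.21848383  0.238     ]
scene lid corners [array([ 0.39173616, -0.16348081]), array([ 0.43596906, -0.39063911]), array([ 0.77668421, -0.09304222])]
scene tab [ 0.53623666 -0.28333317  0.253     ] ends [ 0.52426395 -0.28375012  0.253     ] [ 0.54406933 -0.27975536  0.253     ]
```

```bash
cat >> h.py <<'E'
def togo(target, yawdeg):
    from plant import get_state
    s=get_state(); T=R.from_quat(s["eef_rot"]).as_matrix(); p=np.array(s["tool_pos"])
    y=np.radians(yawdeg); ey=np.array([-np.sin(y),np.cos(y),0])
    out=[]
    for sg in (1,-1):
        e=sg*ey; a=np.arctan2(e@T[:,2],e@T[:,1]); out.append(round(a,4))
    print("clock",s["clock"],"tcp",p.round(4),"axes",T.round(3).tolist(),"f",np.round(s["contact_force"],1),"op",s["opening"])
    print("delta cm",(T.T@(np.array(target)-p)*100).round(2),"yaw +y:",out[0],"-y:",out[1],"q7",s["q"][6].round(3))
E
python3 -c "
from h import *
togo([0.53,-0.26,0.40],10)"
```

```text
clock 0.6 tcp [0.2801 0.5587 0.2528] axes [[0.0, 0.448, 0.894], [0.0, 0.894, -0.448], [-1.0, 0.0, -0.0]] f [-0.6 -0.5  0.5] op 1.0012717135992413
delta cm [-14.73 -61.99  59.03] yaw +y: -0.6393 -y: 2.5023 q7 -0.215
```

Request:
apply_moves([
  [-4,0,0],
  [-8,0,0],
  [-12,-1,1],
  [-14.7,-4,4],
  [-14.7,-7,6.6],
  [-14.7,-10,9.5],
  [-14.7,-13,12.3],
  [-14.7,-16,15.2],
  [-14.7,-19,18],
  [-14.7,-22,21],
], yaw=[0,0,0,-0.1,-0.2,-0.3,-0.4,-0.5,-0.6,-0.639], gripper=[100,100,80,50,50,50,50,50,50,50])

```text
clock: 1.43
tool_pos: [0.3675, 0.2712, 0.3999]
eef_rot: [-0.063, 0.704, 0.063, 0.704]
contact_force: [1.0, 0.7, 0.0]
opening: 0.496
```

```bash
python3 -c "
from h import *
togo([0.53,-0.26,0.40],10)"
```

```text
clock 1.4333 tcp [0.3675 0.2712 0.3999] axes [[0.001, -0.178, 0.984], [0.0, 0.984, 0.178], [-1.0, 0.0, 0.001]] f [1.  0.7 0. ] op 0.495945347454341
delta cm [ -0.   -55.16   6.53] yaw +y: 0.0046 -y: -3.137 q7 0.87
```

Request:
apply_moves([
  [0,-4,2],
  [0,-8,3],
  [0,-12,4],
  [0,-16,5],
  [0,-20,6],
  [0,-24,6.5],
  [0,-28,6.5],
  [0,-32,6.5],
  [0,-36,6.5],
  [0,-40,6.5],
], yaw=[0,0,0,0,0,0,0,0,0,0], gripper=[50,50,50,50,50,50,50,50,50,50])

```text
clock: 2.27
tool_pos: [0.5027, -0.1129, 0.4002]
eef_rot: [-0.063, 0.704, 0.063, 0.705]
contact_force: [0.9, 0.2, 0.5]
opening: 0.499
```

```bash
python3 -c "
from h import *
togo([0.53,-0.26,0.40],10)"
```

```text
clock 2.2667 tcp [ 0.5027 -0.1129  0.4002] axes [[0.001, -0.178, 0.984], [-0.0, 0.984, 0.178], [-1.0, -0.0, 0.001]] f [0.9 0.2 0.5] op 0.499199278222301
delta cm [  0.02 -14.96   0.07] yaw +y: 0.0045 -y: -3.1371 q7 1.786
```

Request:
apply_moves([
  [0,-4,0],
  [0,-8,0],
  [0,-12,0],
  [0,-15,0],
  [0,-15,0],
], yaw=[0,0,0,0,0], gripper=[50,50,50,50,50])

```text
clock: 2.68
tool_pos: [0.5283, -0.2689, 0.3994]
eef_rot: [-0.061, 0.705, 0.058, 0.704]
contact_force: [-0.2, -0.6, -0.3]
opening: 0.499
```

```bash
python3 - <<'E'
from plant import *
from h import *
togo([0.55,-0.26,0.27],10)
c=camera_params("wrist"); im=snapshot("wrist"); cv2.imwrite("pics/w1.png",im[:,:,::-1]); print(c)
for t,z in [("a_tab",.253),("a_plate",.238),("a_keeper",.215),("a_lid_edge",.2)]:
    for r in spot_point(t,"wrist"): print(t,r["score"],r["pixel"],atz(c,r["pixel"],z))
E
```

```text
clock 2.6833 tcp [ 0.5283 -0.2689  0.3994] axes [[0.0, -0.168, 0.986], [-0.005, 0.986, 0.168], [-1.0, -0.005, -0.001]] f [-0.2 -0.6 -0.3] op 0.4985912273018479
delta cm [12.93  0.58  2.3 ] yaw +y: -0.0061 -y: 3.1355 q7 2.045
{'fovy': 70.33732088172214, 'cx': 255.77990284126162, 'cy': 190.61323259048498, 'dist': array([0.02125005, 0.        , 0.        , 0.        , 0.        ]), 'position': array([ 0.4450457 , -0.28197606,  0.53090112]), 'orientation': array([0.63598181, 0.75409877, 0.12358558, 0.10765124])}
a_tab 0.79 [235.4, 186.4] [ 0.53789262 -0.28979013  0.253     ]
a_plate 0.68 [293.9, 180.2] [ 0.52456722 -0.22666048  0.238     ]
a_keeper 0.67 [244.1, 51.0] [ 0.40282525 -0.30311776  0.215     ]
a_lid_edge 0.62 [266.3, 65.9] [ 0.41121566 -0.27767479  0.2       ]
```

View pics/w1.png

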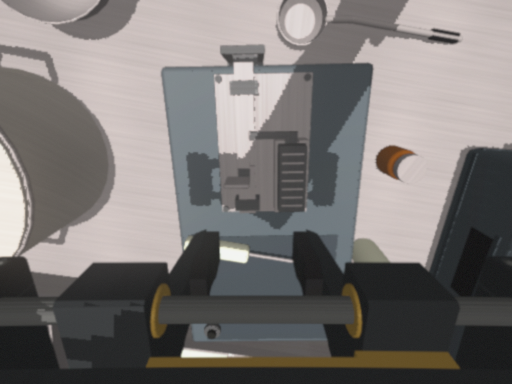

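```bash
python3 -c "
from h import *
togo([0.549,-0.2555,0.265],10)"
```

```text
clock 2.9333 tcp [ 0.5296 -0.2585  0.4004] axes [[0.001, -0.181, 0.984], [0.001, 0.984, 0.181], [-1.0, 0.001, 0.001]] f [ 0.2  0.8 -0.3] op 0.501916350064425
delta cm [13.54 -0.07  1.94] yaw +y: 0.0073 -y: -3.1342 q7 2.043
```

Request:
apply_moves([
  [3,0,1.5],
  [6,0,1.9],
  [9,0,1.9],
  [11,0,1.9],
  [12,0,1.9],
  [12,0,1.9],
  [12,0,1.9],
], yaw=[0,0,0,0,0,0,0], gripper=[55,55,55,55,55,55,55])

```text
clock: 3.52
tool_pos: [0.549, -0.2542, 0.2813]
eef_rot: [-0.064, 0.703, 0.065, 0.705]
contact_force: [0.1, -0.1, 0.0]
opening: 0.549
```

```bash
python3 - <<'E'
from plant import *
from h import *
togo([0.549,-0.2555,0.265],10)
for n in ["wrist","top","scene"]:
  c=camera_params(n); im=snapshot(n); cv2.imwrite(f"pics/{n}2.png",im[:,:,::-1])
  for t,z in [("a_tab",.253),("a_plate",.238)]:
    for r in spot_point(t,n): print(n,t,r["score"],r["pixel"],atz(c,r["pixel"],z))
im=cv2.imread("pics/top2.png")[130:260,285:415]
cv2.imwrite("pics/top2c.png",cv2.resize(im,None,fx=4.5,fy=4.5,interpolation=3))
im=cv2.imread("pics/scene2.png")[180:330,90:280]
cv2.imwrite("pics/scene2c.png",cv2.resize(im,None,fx=4,fy=4,interpolation=3))
E
```

```text
clock 3.5167 tcp [ 0.549  -0.2542  0.2813] axes [[0.002, -0.182, 0.983], [0.001, 0.983, 0.182], [-1.0, 0.001, 0.002]] f [ 0.1 -0.1  0. ] op 0.5491519257845873
delta cm [ 1.62 -0.13 -0.03] yaw +y: 0.0087 -y: -3.1329 q7 1.997
wrist a_tab 0.78 [201.5, 209.7] [ 0.53866291 -0.29064723  0.253     ]
wrist a_plate 0.76 [294.8, 197.8] [ 0.52514943 -0.23104137  0.238     ]
top a_tab 0.65 [367.9, 187.5] [ 0.5489254  -0.29128616  0.253     ]
top a_tab 0.4 [167.2, 220.0] [0.45937298 0.21926548 0.253     ]
top a_plate 0.74 [341.0, 193.9] [ 0.53278675 -0.22553678  0.238     ]
scene a_tab 0.65 [163.8, 266.7] [ 0.53638412 -0.28883625  0.253     ]
scene a_tab 0.45 [282.2, 113.6] [0.47919934 0.19450539 0.253     ]
scene a_plate 0.7 [179.9, 245.8] [ 0.52373983 -0.23123529  0.238     ]
```

View pics/wrist2.png

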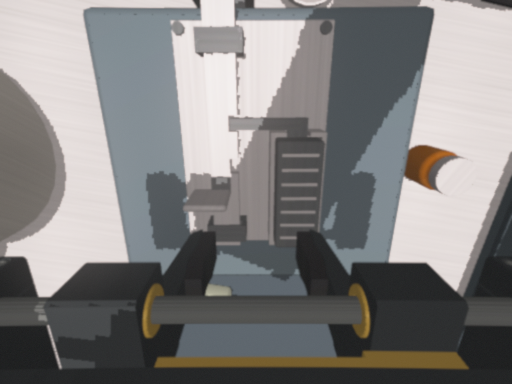

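View pics/scene2c.png

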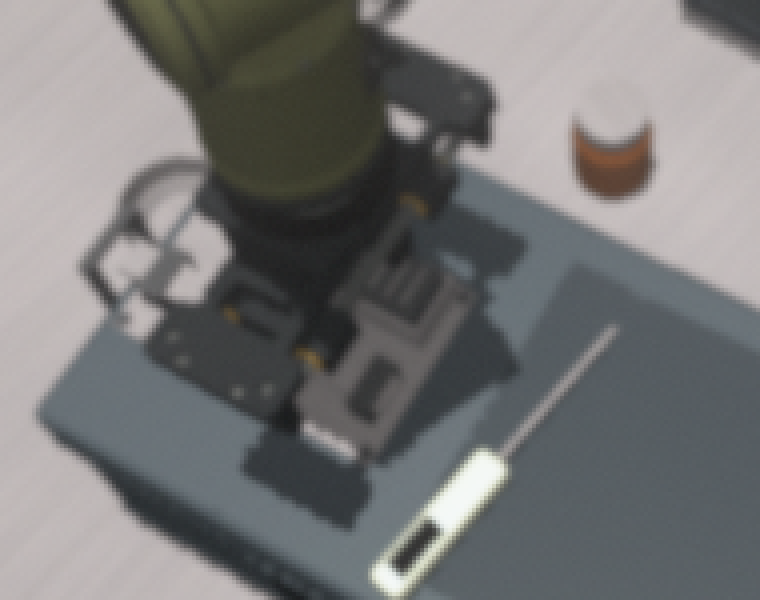

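```bash
python3 - <<'E'
from plant import *
from h import *
c=camera_params("wrist"); s=get_state(); T=R.from_quat(s["eef_rot"]).as_matrix(); p=s["tool_pos"]
im=cv2.imread("pics/wrist2.png")
for y in (-.0417,-.0242,.0242,.0417):
  for z in (-.009,.009):
    u=proj(c,p+T@[.014,y,z])[0]; print(y,z,u.round(1)); cv2.circle(im,tuple(int(v) for v in u.round()),2,(0,0,255),-1)
# model
a=np.radians(10); ex=np.array([np.cos(a),np.sin(a),0]); ey=np.array([-np.sin(a),np.cos(a),0])
tab=np.array([.538,-.2898,.253])
for dx in (-.0025,.0025):
  for dy in (-.014,.014):
    u=proj(c,tab+dx*ex+dy*ey)[0]; cv2.circle(im,tuple(int(v) for v in u.round()),1,(0,255,0),-1)
pl=tab+.062*ey-.002*ex; pl[2]=.238
for dx in (-.039,.039):
  for dy in (-.0155,.0155):
    u=proj(c,pl+dx*ex+dy*ey)[0]; cv2.circle(im,tuple(int(v) for v in u.round()),1,(0,255,255),-1)
cv2.imwrite("pics/w2o.png",cv2.resize(im[100:340,130:390],None,fx=2.4,fy=2.4,interpolation=2))
E
```

```text
-0.0417 -0.009 [184.8 231.3]
-0.0417 0.009 [187.2 257.6]
-0.0242 -0.009 [214.4 231.3]
-0.0242 0.009 [215.8 257.6]
0.0242 -0.009 [295.9 231.3]
0.0242 0.009 [294.5 257.6]
0.0417 -0.009 [325.4 231.3]
0.0417 0.009 [323.  257.7]
```

View pics/w2o.png

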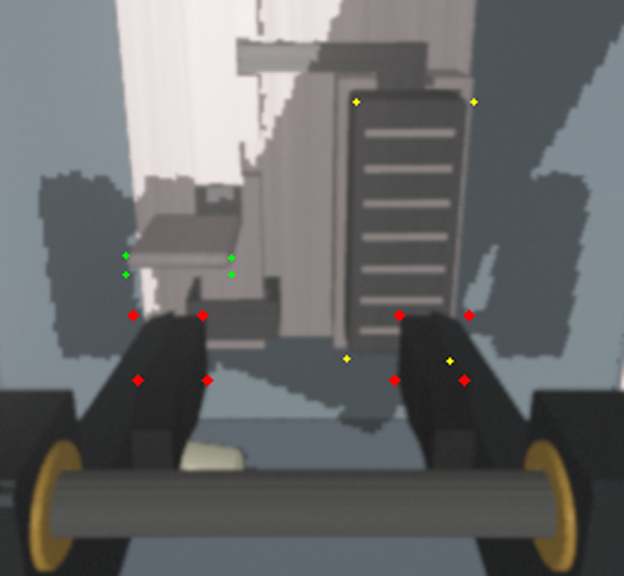

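Request:
apply_moves([
  [1,0,-0.2],
  [2,0,-0.2],
  [2.9,0,-0.2],
  [3.2,0,-0.2],
  [3.5,0,-0.2],
  [3.5,0,-0.2],
], yaw=[0.009,0.009,0.009,0.009,0.009,0.009], gripper=[55,55,55,55,55,55])

```text
clock: 4.47
tool_pos: [0.5466, -0.2555, 0.2459]
eef_rot: [-0.061, 0.704, 0.061, 0.705]
contact_force: [-2.6, 0.1, 7.6]
opening: 0.552
```

```bash
python3 -c "
from h import *
togo([0.547,-0.2548,0.241],10)"
```

```text
clock 4.4667 tcp [ 0.5466 -0.2555  0.2459] axes [[0.001, -0.172, 0.985], [0.001, 0.985, 0.172], [-1.0, 0.001, 0.002]] f [-2.6  0.1  7.6] op 0.5515192431279873
delta cm [0.49 0.06 0.05] yaw +y: -0.0018 -y: 3.1398 q7 1.981
```

Request:
apply_moves([
  [0.2,0,0],
  [0.4,0,0],
  [0.5,0,0],
  [0.55,0,0],
  [0.55,0,0],
  [0.55,0,0],
], yaw=[0,0,0,0,0,0], gripper=[55,55,55,55,55,55])

```text
clock: 4.97
tool_pos: [0.5467, -0.2555, 0.2423]
eef_rot: [-0.061, 0.704, 0.061, 0.705]
contact_force: [-4.0, 0.8, 14.5]
opening: 0.549
```

```bash
python3 - <<'E'
from plant import *
from h import *
togo([0.547,-0.2548,0.241],10)
c=camera_params("wrist"); im=snapshot("wrist"); cv2.imwrite("pics/w3.png",cv2.resize(im[100:340,130:390,::-1],None,fx=2.4,fy=2.4,interpolation=2))
E
```

```text
clock 4.9667 tcp [ 0.5467 -0.2555  0.2423] axes [[0.002, -0.172, 0.985], [0.0, 0.985, 0.172], [-1.0, 0.0, 0.002]] f [-4.   0.8 14.5] op 0.5489102438642467
delta cm [0.13 0.06 0.04] yaw +y: -0.0017 -y: 3.1398 q7 1.979
```

View pics/w3.png

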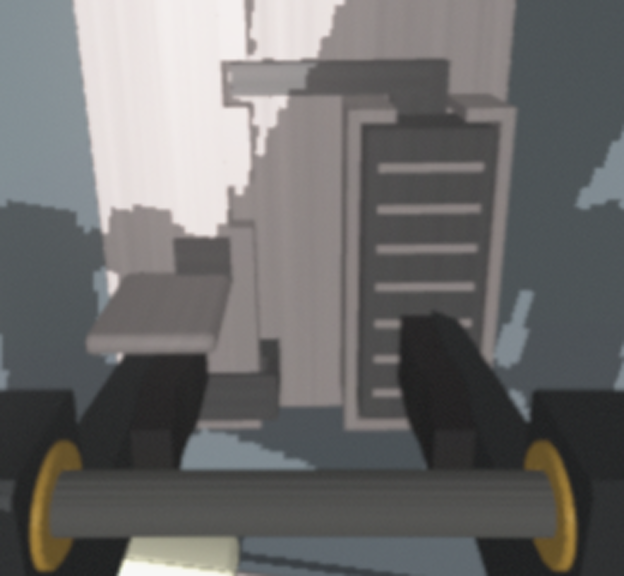

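Request:
apply_moves([
  [0.2,0,-0.4],
  [0.2,0,-0.8],
  [0.2,0,-1.2],
  [0.2,0,-1.6],
  [0.2,0,-2.0],
  [0.2,0,-2.4],
  [0.2,0,-2.8],
  [0.2,0,-3.1],
  [0.2,0,-3.1],
], yaw=[0,0,0,0,0,0,0,0,0], gripper=[55,55,55,55,55,55,55,55,55])

```text
clock: 5.77
tool_pos: [0.5222, -0.26, 0.2428]
eef_rot: [-0.062, 0.699, 0.061, 0.71]
contact_force: [7.3, 2.1, 7.3]
opening: 0.549
```

```bash
python3 - <<'E'
from plant import *
from h import *
togo([0.512,-0.2615,0.241],10)
c=camera_params("wrist"); im=snapshot("wrist"); cv2.imwrite("pics/w4.png",cv2.resize(im[100:340,130:390,::-1],None,fx=2.4,fy=2.4,interpolation=2))
E
```

```text
clock 5.7667 tcp [ 0.5222 -0.26    0.2428] axes [[0.016, -0.174, 0.985], [-0.0, 0.985, 0.174], [-1.0, -0.003, 0.015]] f [7.3 2.1 7.3] op 0.5485038265131791
delta cm [ 0.17  0.03 -1.04] yaw +y: -0.0001 -y: 3.1415 q7 1.999
```

View pics/w4.png

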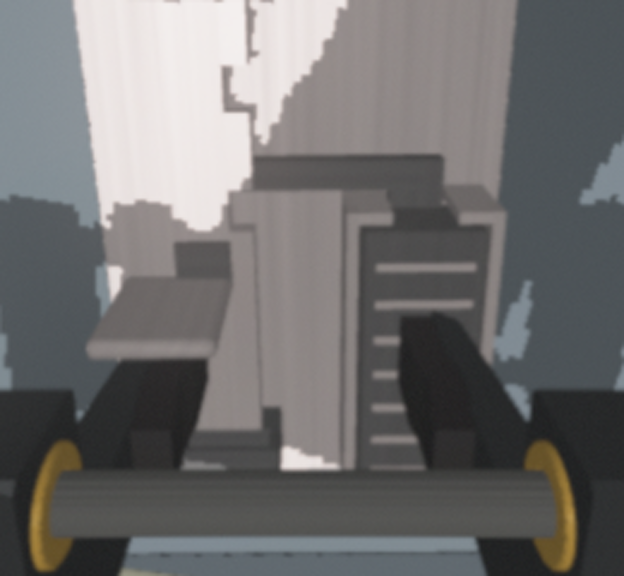

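Request:
apply_moves([
  [0.25,0,-0.3],
  [0.3,0,-0.6],
  [0.3,0,-0.9],
  [0.3,0,-1.2],
  [0.3,0,-1.5],
  [0.3,0,-1.5],
], yaw=[0,0,0,0,0,0], gripper=[55,55,55,55,55,55])

```text
clock: 6.32
tool_pos: [0.5159, -0.2612, 0.2426]
eef_rot: [-0.064, 0.692, 0.061, 0.716]
contact_force: [11.3, 2.1, 5.5]
opening: 0.548
```

```bash
python3 - <<'E'
from plant import *
from h import *
togo([0.512,-0.2615,0.241],10)
c=camera_params("wrist"); im=snapshot("wrist"); cv2.imwrite("pics/w5.png",cv2.resize(im[100:340,130:390,::-1],None,fx=2.4,fy=2.4,interpolation=2))
E
```

```text
clock 6.3167 tcp [ 0.5159 -0.2612  0.2426] axes [[0.034, -0.177, 0.984], [-0.001, 0.984, 0.177], [-0.999, -0.007, 0.033]] f [11.3  2.1  5.5] op 0.5480163013604454
delta cm [ 0.15  0.04 -0.4 ] yaw +y: 0.0036 -y: -3.138 q7 2.009
```

View pics/w5.png

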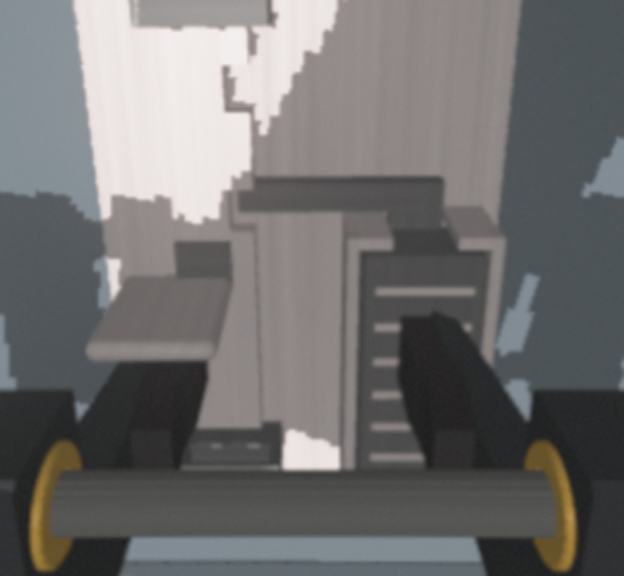

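Request:
apply_moves([
  [0.3,0,-0.6],
  [0.3,0,-0.9],
  [0.3,0,-1.2],
  [0.3,0,-1.4],
  [0.3,0,-1.4],
  [0.3,0,-1.4],
], yaw=[0,0,0,0,0,0], gripper=[55,55,55,55,55,55])

```text
clock: 6.87
tool_pos: [0.5156, -0.2612, 0.2429]
eef_rot: [-0.068, 0.683, 0.063, 0.725]
contact_force: [21.2, 2.6, 1.0]
opening: 0.549
```

```bash
python3 - <<'E'
from plant import *
from h import *
togo([0.512,-0.2615,0.241],10)
c=camera_params("wrist"); im=snapshot("wrist"); cv2.imwrite("pics/w6.png",cv2.resize(im[:,100:420,::-1],None,fx=1.5,fy=1.5,interpolation=2))
im=snapshot("scene"); cv2.imwrite("pics/s6.png",cv2.resize(im[180:330,70:260,::-1],None,fx=4,fy=4,interpolation=3))
E
```

```text
clock 6.8667 tcp [ 0.5156 -0.2612  0.2429] axes [[0.06, -0.184, 0.981], [-0.002, 0.983, 0.184], [-0.998, -0.013, 0.059]] f [21.2  2.6  1. ] op 0.5487877386008038
delta cm [ 0.17  0.03 -0.37] yaw +y: 0.011 -y: -3.1306 q7 2.02
```

View pics/w6.png

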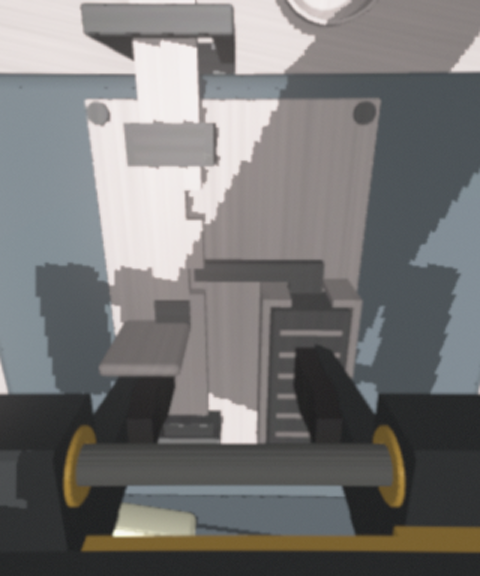

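View pics/s6.png

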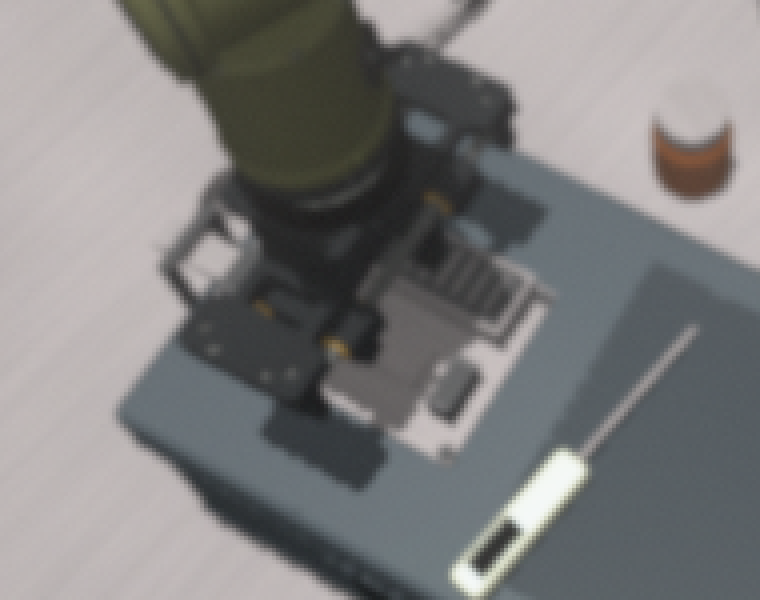

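```bash
python3 - <<'E'
from plant import *
from h import *
c=camera_params("wrist")
t=atz(c,(194.7,246.7),.253); print(t, (t-np.array([.5372,-.289,.253]))@[.985,.174,0])
for th,z in [("a_tab",.253),("a_plate",.228),("a_keeper",.215)]:
    for r in spot_point(th,"wrist"): print(th,r["score"],r["pixel"],atz(c,r["pixel"],z))
# fixed ref: plate guide screws at lid; front lid edge
print("screws",atz(c,(100+98/1.5,112/1.5),.203),atz(c,(100+364/1.5,112/1.5),.203))
E
```

```text
[ 0.50765413 -0.29336839  0.253     ] -0.029862783399024664
a_tab 0.67 [190.1, 248.5] [ 0.5091667  -0.29554242  0.253     ]
a_plate 0.74 [307.1, 262.0] [ 0.52318005 -0.22694547  0.228     ]
a_keeper 0.92 [210.4, 16.3] [ 0.40218017 -0.30457361  0.215     ]
screws [ 0.43267878 -0.32834621  0.203     ] [ 0.41446271 -0.23104024  0.203     ]
```

Request:
apply_moves([
  [0.3,0,0.2],
  [0.35,0,0.3],
  [0.35,0,0.4],
  [0.35,0,0.4],
  [0.35,0,0.4],
], yaw=[0,0,0,0,0], gripper=[55,55,55,55,55])

```text
clock: 7.53
tool_pos: [0.5164, -0.2611, 0.2426]
eef_rot: [-0.068, 0.685, 0.062, 0.723]
contact_force: [-14.4, 0.6, 31.2]
opening: 0.553
```

Request:
apply_moves([
  [0,0,0.5],
  [-0.5,0,0.6],
  [-1.5,0,0.7],
  [-3,0,0.8],
  [-5,0,1],
  [-8,0,1],
  [-11,0,1],
  [-13,0,1],
  [-13,0,1],
], yaw=[0,0,0,0,0,0,0,0,0], gripper=[55,55,55,55,55,55,55,55,55])

```text
clock: 8.28
tool_pos: [0.5215, -0.2594, 0.3777]
eef_rot: [-0.069, 0.682, 0.061, 0.726]
contact_force: [0.4, 0.2, 0.1]
opening: 0.554
```

```bash
python3 - <<'E'
from plant import *
from h import *
togo([0.512,-0.2615,0.4],10)
c=camera_params("wrist"); im=snapshot("wrist"); cv2.imwrite("pics/w7.png",cv2.resize(im[:,100:420,::-1],None,fx=1.5,fy=1.5,interpolation=2))
for th,z in [("a_tab",.253),("a_plate",.238),("a_keeper",.215)]:
    for r in spot_point(th,"wrist"): print(th,r["score"],r["pixel"],atz(c,r["pixel"],z))
im=snapshot("scene"); cv2.imwrite("pics/s7.png",cv2.resize(im[180:330,70:260,::-1],None,fx=4,fy=4,interpolation=3))
E
```

```text
clock 8.2833 tcp [ 0.5215 -0.2594  0.3777] axes [[0.064, -0.183, 0.981], [-0.006, 0.983, 0.184], [-0.998, -0.018, 0.061]] f [0.4 0.2 0.1] op 0.5539971357145622
delta cm [-2.28 -0.07 -0.84] yaw +y: 0.0105 -y: -3.1311 q7 2.051
a_tab 0.6 [225.1, 159.5] [ 0.50695135 -0.29374536  0.253     ]
a_plate 0.72 [285.5, 182.8] [ 0.52449492 -0.22958431  0.238     ]
a_plate 0.7 [492.6, 243.1] [0.5508532  0.01034762 0.238     ]
a_plate 0.65 [361.1, 245.3] [ 0.58229846 -0.12855125  0.238     ]
a_plate 0.28 [302.0, 2.9] [ 0.36962986 -0.25167575  0.238     ]
a_keeper 0.7 [232.3, 38.6] [ 0.40256418 -0.30634609  0.215     ]
```

View pics/w7.png

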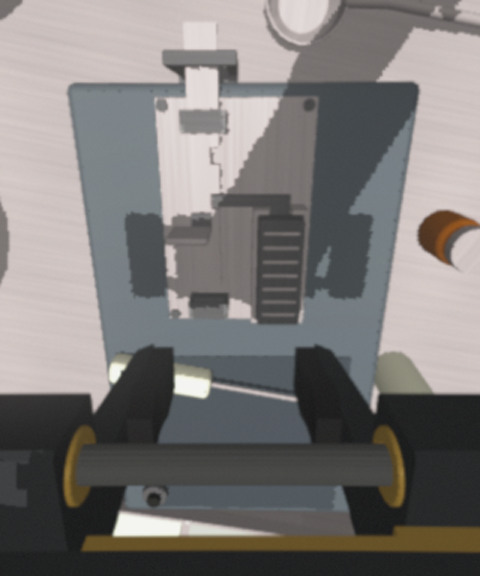

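View pics/s7.png

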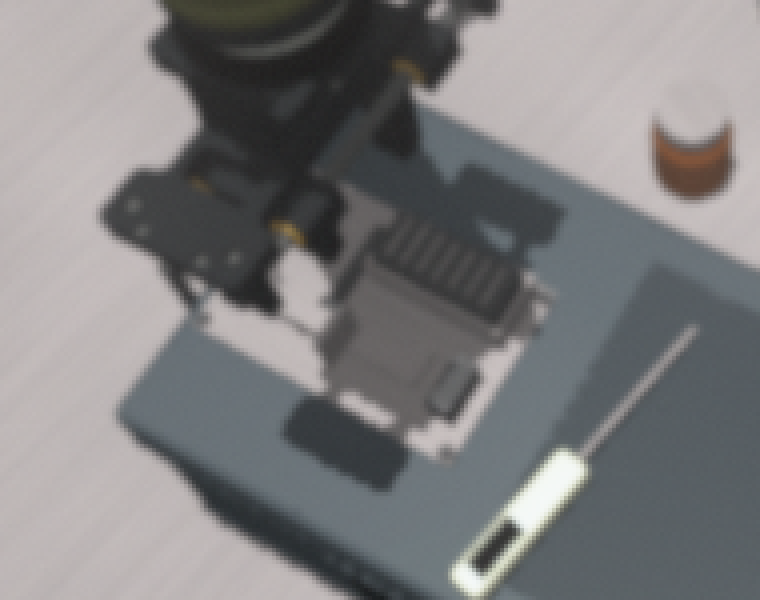

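```bash
python3 - <<'E'
from plant import *
import cv2,numpy as np
im=snapshot("scene")[:,:,::-1]
a=cv2.imread("pics/scene1.png")
out=[cv2.resize(x[215:275,150:220],None,fx=5.5,fy=5.5,interpolation=3) for x in (a,im)]
cv2.imwrite("pics/cmp.png",np.hstack(out))
E
```

```text
(no output)
```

View pics/cmp.png

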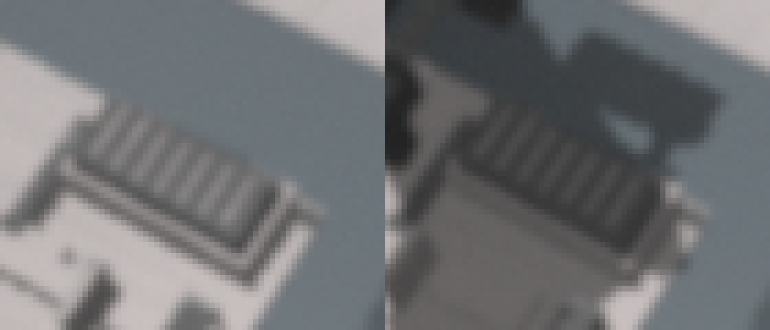

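```bash
python3 -c "
from plant import *
s=get_state();print(s['clock'],s['contact_force']);print(finish_job())"
```

```text
8.5833 [-0.65028952  0.36020653 -0.14748548]
the job is handed in; nothing more can be done
None
```

The drawn carrier's bolt is now home and its catch has sprung back up. It was the right-hand carrier, the one with the thermometer on its lid. I handed the job in at about 8.6 s on the robot's clock; `finish_job` gives no verdict.

I pressed the catch with the left fingertip until the upward force reached 14.5 N, above the 9 N spring, so it was at its stop. Keeping it down, I pushed the tab with the other fingertip until the push force climbed from 11 to 21 N with no further movement. I then eased off the tab while pressing the catch down harder (31 N upward), and lifted clear.

**Last checks:**
- **Bolt:** in the wrist image the tab has moved about 30 mm, and the bolt's nose shows through the keeper.
- **Catch:** in the scene image the plate stands where it stood before I touched it, so it looks fully up.
- **Contact:** the force reading is about 0 N with the gripper around 12 cm above the lock.

**Not clear-cut:**
- **Vertical force:** it dropped to 1 N during the hardest push on the tab, although the tool height still put the plate nearly fully down. The extra press afterwards was to make sure the catch was down with the bolt home.
- **Tool tilt:** the tool tilted about 3.5° during the push.
- **Top-camera reading:** one tab reading from the top camera, taken with the arm in view, was about 10 mm off the others, so I ignored it.
- **Not measured:** I did not measure the other carrier or the loose objects at the end. The arm passed above the carrier and should have touched nothing.

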